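Shut the coffee-pod caddy and tuck its lid under the lip

ROBOT

A 6-joint arm with a two-finger parallel gripper is mounted at the origin on the work surface. World frame = base frame: x ahead of the robot, y to its left, z up, the work surface at z = 0. Lengths are in mm, angles in rad, forces in N, time in s.
With the tool pointing down it reaches from about 375 to 975 mm from the base axis. Payload 3.8 kg.
Tool frame: the origin (TCP) lies between the finger pads; the fingertips stand 11 mm ahead of it and the grasp point (between the pads) lies 8 mm behind it; z points along the fingers, y is the line along which they close (so a half turn about z gives the same grasp; the last joint's range is limited). The gripper opens to 85 mm and grips with 20 to 120 N. Pads are 22 mm wide; open, the fingers measure 114 mm over their backs; the gripper's body (76 mm by 85 mm) begins 54 mm behind the grasp point. The pads swing forward as they close: fully open they stand 13 mm farther back than shut.
Start: joints at [1.253, 0.264, 1.604, -0, 1.274, -0.037], TCP at [187.057, 648.558, 210.18] pointing down, gripper open.
Joint ranges: [-2.63, 2.63], [-0.94, 2.18], [0.31, 2.57], [-1.31, 4.45], [0, 2.66], [-2.55, 2.55]. Speed limits (rad/s): [2.57, 2.57, 3.14, 3.14, 3.14, 3.14].

INTERFACE

Orientations are given as a rotation vector (axis times angle).
In Python, from cell import env gives the robot as it stands.
- The arm moves only by the tool play_rows, never from a script. Its argument "increments" is a list of rows, each a list of 5 numbers: the opening, from -1 (shut) to 1 (fully open), so that 0 is half open, then the shift along the tool's x, y, z in cm, then the turn about the tool's z in rad. In form: [[fingers, tx, ty, tz, twist], ...]. A call has 1 to 10 rows; each row shifts and turns the commanded pose from where the row before left it, along the tool's axes as they then stand; what a row does not reach is not made up. A row lasts 1/8 s, in which the tool goes at most 62.5 mm and 10.7 degrees, less where a joint would pass 70% of its speed; a pose out of reach is approached as far as the arm can. A call is refused whole if a number of a shift passes 6.25 or a number of a turn 0.188, either way. A call with a gripper value outside its range is refused whole. The fingers move at their own pace and stop on an object; the grip force is fixed at half the most. Time passes only in rows, so rows that do not move let the fingers close. It gives the time, the measured TCP pose, the force, the opening and the grip force at its end, in the units of the state.
- env.sense(): the state, without advancing time (a new reading comes with each control period).
- env.grab_frame(name): name is "scene" or "top" or "wrist"; returns a dict with "frame" (384x512x3 uint8, red, green, blue), "range_z" (384x512 float32, mm along the optical axis (not along the pixel's ray), 0 where there is no reading), "camera_matrix" (3x3 intrinsics, pixels), "position" and "rotation" of the camera in the world; the wrist camera has in their place "mount" (4x4, takes a point from camera to tool coordinates, whose origin is the TCP and whose axes are the flange's). Camera axes: x right, y up, looking along -z (the intrinsics and any distortion apply to the point x, -y, -z); pixel columns grow to the right and rows downward; lengths in mm; the calibration is good to about 2 mm. The wrist camera is an equidistant fisheye: a pixel r from the principal point sees the ray r / f radians off the axis. A picture is of the moment at which its call begins: read the wrist's pose just before it.
- env.close_job(): hands the job in; it is judged then, once.
Trained networks look in a picture, given as the dict that the camera call returned (one of the last four; its "shot" number tells which), for a name from the list of things; names that differ only in an ending like _2 or _b are one class to them, and where a whole thing is asked for, a point or a joint stands for the part that bears it (a point fixed in the world has none). Each returns a list of dicts, best first, with "score" (0 to 1); they miss things now and then, are a little off and sometimes report something else, mostly with a low value. They report only what shows in the picture. A call takes as long as a camera call.
- env.boxes_of(picture, thing): "location" ([column, row] in pixels, amid what is visible of it).
- env.outline_of(picture, thing): "region" (384x512 bool, what is visible of it) and "location" ([column, row] in pixels, amid what is visible of it).
The state is a dict: "time": time; "qpos": joint angles; "qd": joint speeds; "tau": joint torques, N m; "ee_pos": TCP position; "orientation": TCP orientation; "force": force on the tool from outside, world axes, zero at the start; "ft_torque": the same for the moment, N m; "gripper_width": finger opening in mm; "finger_force": force on a finger pad.
Only numpy, scipy, OpenCV 4.12 (cv2) and the standard library are available. Lean on these libraries where they do the work, as an engineer would, in place of code of your own. Each camera call takes 0.05 s, during which the arm holds its last target. There are 200 camera calls.

TASK

With shut fingertips, fold the open lid of the white coffee-pod caddy down flat, then, still pressing it so that it does not spring up, push it along so that its free edge goes beneath the lip at the caddy's end, fully home, and draw the fingers away. Only push and press, gently: do not pinch the lid, do not lift the caddy or shove it about, and leave the jar, the stacked glass containers and the measuring spoons where they are.

Things in the scene. Friction and masses are not known exactly. Their poses are not given: they have to be found in the camera images.
- caddy: White plastic pod caddy: open-topped loose box 130 (x) x 104 (y) mm, side walls 68 mm high, rear wall 64 mm, about 0.9 kg, standing on the bar. Origin: centre of its underside; +x runs from the hinge end to the lip end. The front wall (x = +61 to +65 mm) rises to 82 mm and carries the lip. The pods inside (below 61 mm) are looks only.
- hinge (a point): Middle of the lid's hinge axis, which lies along the caddy's y, 72 mm above the bar, at caddy x = -58 mm when the hinge is at the back of its slots. Its axes are the caddy's.
- lid_edge (a point): Middle of the lid's free edge, in mid-thickness, 103 mm from the hinge axis. The lid is a white plate 4 mm thick and 94 mm wide, with the hinge axis in mid-thickness. Axes of the lid: x from hinge to free edge, z out of its outer face (up when shut).
- rib (a point): Foot of the push rib, at mid-width on the lid's outer face, 80 mm from the hinge axis. The rib is 6 mm thick (77 to 83 mm from the axis), 70 mm long across the lid and stands 10 mm out of the face. Axes as lid_edge. Pushing the rib towards the lip slides the lid.
- lip (a point): Middle of the lip's inner lower edge: caddy x = +49 mm, 78 mm above the bar. The lip is a 4 mm thick ledge (top 82 mm above the bar) over the full width, overhanging the box from x = +65 back to +49 mm. Axes of the caddy.
- lid (a joint): Lid angle, rad: 0 flat (stop; top face 74 mm above the bar), 1.57 upright, up to 2.1 leaning out away from the lip. Starts 1.1 to 1.9. 1 to 2 N at the lid folds it. It stays where left from about 0.7 to 1.95, but pressed flatter and let go it springs up to about 0.6, unless its edge is under the lip. The lip blocks the lid: fold it with the hinge at the back, then slide it in flat.
- runner (a joint): Slide of the lid and its hinge along the slots towards the lip, in m: 0 at the back (start; the free edge of a flat lid is then 4 mm short of the lip), 0.004 edge at the lip, 0.014 fully home (a stop; edge 10 mm beneath the lip). About 2 N of friction, no spring.
- jar: Bystander: grey ceramic jar with wooden lid, 92 mm across, 128 mm high; origin at the centre of its underside.
- box_low: Bystander: lower glass container with clip lid, 144 x 114 x 56 mm; origin at the centre of its underside.
- box_top: Bystander: same container stacked on the first, top 112 mm above the bar; origin at the centre of its underside.
- spoons: Bystander: three fanned aluminium measuring spoons on a ring, lying flat, 12 mm high; origin at the ring; they reach 135 mm along its x, within 17 degrees of it.

How it is judged:
By the outcome, as a careful person would: the job done as asked, in the order asked, and still so for the second after the job is handed in, with the robot touching nothing.
It also fails if it takes over 38 s, if anything falls off the work surface, if the arm or the gripper's body presses on something with over 40 N, if the wrist force passes 120 N, or if a joint passes its speed limit or range.

## Working session

There is one attempt and no reset: what is moved stays moved. The work goes in short steps, Python scripts to look and compute and a tool call to move; the robot and the scene stay as the last step left them, time stands still between calls to the robot, and variables do not carry over. Pictures are saved under pics/ and viewed, at most 10 in all, crops included, and the job is handed in when it is done.

Besides the shell and the picture viewer there is one more tool, called by a JSON object that holds its "api" and its "payload", one argument or row to a line. play_rows: Moves the arm, as the interface text tells. Its arguments: {"type":"object","properties":{"increments":{"type":"array","items":{"type":"array","items":{"type":"number"}}}},"required":["increments"]}

```bash
mkdir -p pics
cat > h.py <<'E'
import numpy as np, cv2
from scipy.spatial.transform import Rotation as R
from cell import env
def cloud(p):
    K=np.array(p["camera_matrix"]);z=p["range_z"];v,u=np.indices(z.shape)
    c=np.stack([(u-K[0,2])/K[0,0]*z,-(v-K[1,2])/K[1,1]*z,-z],-1)
    rot=np.array(p["rotation"])
    rot=rot if rot.shape==(3,3) else R.from_rotvec(rot).as_matrix()
    w=c@rot.T+np.array(p["position"]); w[z==0]=np.nan
    return w
E
python3 - <<'E'
from h import *
s=env.sense();print({k:s[k] for k in("time","ee_pos","orientation","gripper_width","force")})
ims=[]
for n in("scene","top"):
    p=env.grab_frame(n);ims.append(p["frame"]);w=cloud(p);print(n,p["position"],p["rotation"],[k for k in p])
    for t in("caddy","lid","rib","lip","hinge","lid_edge","jar","box_top","spoons"):
        for o in env.outline_of(p,t)[:1]:
            c,r=map(int,o["location"]);m=o["region"];q=w[m];q=q[~np.isnan(q[:,0])]
            print(t,round(o["score"],2),(c,r),np.round(w[r,c]),m.sum(),np.round(np.percentile(q,[3,50,97],axis=0)).tolist() if len(q) else None)
    np.savez(n,w=w,f=p["frame"])
    cv2.imwrite(f"pics/{n}0.png",p["frame"][...,::-1])
E
```

```text
{'time': 0.0, 'ee_pos': array([186.81851819, 647.81337862, 208.85788886]), 'orientation': array([-0.43959686, -3.1102755 ,  0.00347493]), 'gripper_width': 85.34916220746588, 'force': array([ 0.04364371, -0.24953019, -0.74329164])}
scene [1296.77281993  -66.12371144  973.24683447] [0.58122585 0.5275543  1.41046637] ['frame', 'range_z', 'camera_matrix', 'position', 'rotation', 'shot']
caddy 0.59 (254, 218) [582. -20.  59.] 2694 [[518.0, -95.0, 6.0], [581.0, -23.0, 60.0], [659.0, 39.0, 162.0]]
rib 0.68 (256, 192) [545. -10. 123.] 513 [[410.0, -41.0, 1.0], [551.0, -3.0, 130.0], [582.0, 35.0, 171.0]]
lip 0.57 (255, 220) [591. -18.  61.] 2631 [[520.0, -96.0, 7.0], [582.0, -23.0, 60.0], [659.0, 39.0, 160.0]]
hinge 0.7 (262, 191) [566.   4. 150.] 501 [[518.0, -39.0, 72.0], [551.0, -1.0, 129.0], [582.0, 36.0, 171.0]]
lid_edge 0.71 (258, 189) [558.  -6. 150.] 495 [[518.0, -41.0, 74.0], [552.0, -2.0, 130.0], [581.0, 37.0, 171.0]]
jar 0.64 (124, 233) [ 642. -349.  113.] 1471 [[578.0, -394.0, 13.0], [632.0, -352.0, 92.0], [652.0, -317.0, 124.0]]
box_top 0.64 (387, 208) [621. 329. 111.] 2262 [[536
[... 517 characters left out ...]
.0], [580.0, 34.0, 170.0]]
lip 0.69 (275, 173) [554. -23. 169.] 2785 [[513.0, -92.0, 2.0], [570.0, -25.0, 69.0], [651.0, 36.0, 168.0]]
hinge 0.83 (264, 180) [549.  -2. 121.] 1071 [[518.0, -43.0, 62.0], [548.0, -3.0, 126.0], [585.0, 36.0, 170.0]]
lid_edge 0.69 (263, 180) [549.   0. 121.] 968 [[518.0, -42.0, 80.0], [548.0, -4.0, 132.0], [580.0, 34.0, 170.0]]
jar 0.85 (417, 176) [ 592. -342.  111.] 1704 [[562.0, -393.0, 22.0], [596.0, -347.0, 107.0], [639.0, -317.0, 126.0]]
box_top 0.76 (118, 145) [603. 339. 110.] 3131 [[537.0, 282.0, 73.0], [601.0, 333.0, 111.0], [671.0, 389.0, 114.0]]
spoons 0.69 (181, 273) [330. 177.   2.] 990 [[277.0, 135.0, -1.0], [326.0, 185.0, 7.0], [398.0, 215.0, 14.0]]
```

Run:
```python
import numpy as np,cv2
a=np.load("scene.npz");b=np.load("top.npz")
A=cv2.resize(a["f"][130:290,170:340],(400,376),interpolation=3);B=cv2.resize(b["f"][110:240,200:340],(400,371),interpolation=3)
B=cv2.copyMakeBorder(B,0,5,0,0,0)
cv2.imwrite("pics/c0.png",np.hstack([A,B])[...,::-1])
for n,d in(("scene",a),("top",b)):
    w=d["w"].reshape(-1,3)
    w=w[(w[:,0]>480)&(w[:,0]<700)&(abs(w[:,1]+25)<110)]
    for lo,hi in((76,88),(62,71),(90,180)):
        q=w[(w[:,2]>lo)&(w[:,2]<hi)]
        print(n,lo,hi,len(q),np.round(np.median(q,0)),[np.round(x,2) for x in cv2.minAreaRect(q[:,:2].astype(np.float32))])
        if lo==90:
            # plane by ransac-ish svd
            m=np.median(q,0)
            best=None;rng=np.random.default_rng(0)
            for _ in range(500):
                t=q[rng.choice(len(q),3,False)];nn=np.cross(t[1]-t[0],t[2]-t[0]);nn/=np.linalg.norm(nn)+1e-9
                i=abs((q-t[0])@nn)<2
                if best is None or i.sum()>best.sum():best=i
            c=q[best].mean(0);nn=np.linalg.svd(q[best]-c,full_matrices=False)[2][2]
            print("plane",best.sum(),c.round(1),nn.round(3),"az of n",np.degrees(np.arctan2(nn[1],nn[0])))
            print("off",np.round(((q[~best]-c)@nn)[:40],0), "zmax",np.percentile(q[:,2],[95,99]))
```

```text
scene 76 88 298 [623. -47.  82.] [array([583.68, -27.39]), array([105.38, 129.11]), np.float64(55.12)]
scene 62 71 290 [595. -29.  65.] [array([583.77, -28.03]), array([105.98, 128.66]), np.float64(55.2)]
scene 90 180 431 [554.  -4. 139.] [array([551.89,  -5.24]), array([95.73, 30.15]), np.float64(56.74)]
plane 389 [553.5  -4.1 134.5] [ 0.784 -0.543 -0.301] az of n -34.68887534857508
off [ -4.  -3.  -3. -11. -13.  -3. -10. -11. -11. -11. -14.   2.  -3. -12.
 -13.   2.  -2. -10. -13.  -4. -12. -14.  -3.  -2. -12. -12. -11. -12.
 -13.  -4. -11. -13.  -3. -11. -13.  -4. -11.  -3.   2.  -4.] zmax [170.27367501 171.85989318]
top 76 88 417 [617. -43.  82.] [array([584.3 , -27.74]), array([103.01, 128.65]), np.float64(55.24)]
top 62 71 221 [569. -20.  65.] [array([580.54, -25.23]), array([104.01, 124.74]), np.float64(55.43)]
top 90 180 862 [550.  -5. 150.] [array([550.39,  -4.27]), array([93.7 , 30.98]), np.float64(56.17)]
plane 685 [549.6  -4.8 133. ] [-0.781  0.543  0.31 ] az of n 145.18784840245758
off [-3. -3. -3. -3. -2.  2.  2.  3. -3.  6.  4.  4.  2. -2. 10.  8.  7.  5.
  4.  3. -4. 10.  9.  8.  7.  6.  5.  3.  9.  9.  9.  7.  6.  4.  4.  2.
 -2. 10. 11. 10.] zmax [169.4153108  171.50884458]
```

View pics/c0.png

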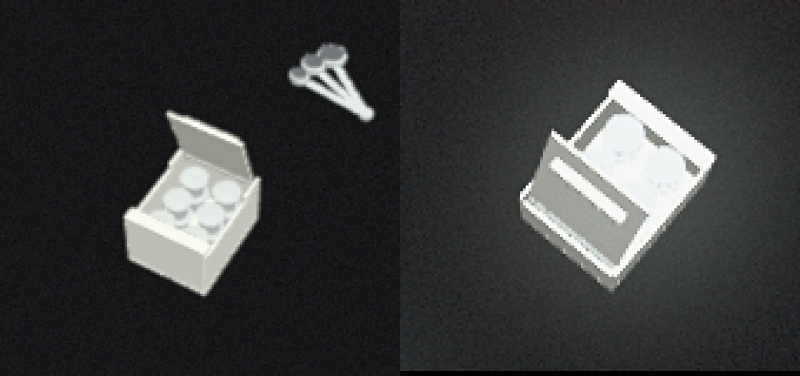

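{"api": "play_rows", "payload": {
  "increments": [
    [-1,0,0,0,0.163],
    [-1,0,0,0,0.163],
    [-1,-4,-2,0,0],
    [-1,-5,-2.5,0,0],
    [-1,-5,-2.5,0,0],
    [-1,-5,-2.5,0,0],
    [-1,-5,-2.5,0,0],
    [-1,-5,-2.5,0,0],
    [-1,-5,-2.5,0,0],
    [-1,-5,-2.5,0,0]
  ]
}}

```text
time: 2.25
ee_pos: [397.0, 264.4, 210.6]
orientation: [0.938, 2.997, 0.001]
force: [0.7, 0.2, 0.6]
gripper_width: -0.1
finger_force: 0.0
```

```bash
cat >> h.py <<'E'
C=np.array([584,-27.5]);az=np.radians(-34.8);U=np.array([np.cos(az),np.sin(az)]);V=np.array([-U[1],U[0]])
def st():
    s=env.sense();d=s["ee_pos"][:2]-C;m=R.from_rotvec(s["orientation"]).as_matrix()
    print("t",round(s["time"],2),"s",round(d@U+58,1),"v",round(d@V,1),"tipz",round(s["ee_pos"][2]-11,1),"F(u,v,z)",np.round([s["force"][:2]@U,s["force"][:2]@V,s["force"][2]],1),"w",round(s["gripper_width"],1),"toolx az",round(np.degrees(np.arctan2(m[1,0],m[0,0])),1),"tooly",m[:2,1].round(2),"z",m[:,2].round(3))
E
python3 -c "from h import *;st()"
```

```text
t 2.25 s -262.2 v 133.0 tipz 199.6 F(u,v,z) [0.4 0.5 0.6] w -0.1 toolx az 145.3 tooly [0.57 0.82] z [ 0.001  0.001 -1.   ]
```

{"api": "play_rows", "payload": {
  "increments": [
    [-1,-5,-2.7,0,0],
    [-1,-5,-2.7,0,0],
    [-1,-5,-2.7,0,0],
    [-1,-5,-2.7,0,0],
    [-1,-4,-2,0,0],
    [-1,-1,-0.5,1,0],
    [-1,0,0,2.4,0],
    [-1,0,0,0,0]
  ]
}}

```text
time: 3.25
ee_pos: [523.3, 14.7, 173.6]
orientation: [-0.937, -2.993, 0.002]
force: [-0.4, 0.9, -0.1]
gripper_width: -0.1
finger_force: 0.0
```

```bash
cat >> h.py <<'E'
def lid(tag=None):
    "lid points above rim from both cameras, in caddy frame (s from hinge, v, z)"
    for n in("scene","top"):
        p=env.grab_frame(n);w=cloud(p).reshape(-1,3)
        d=w[:,:2]-C;q=np.c_[d@U+58,d@V,w[:,2]];
        # away from the finger
        q=q[(abs(q[:,1])>22)&(abs(q[:,1])<45)&(q[:,0]>-5)&(q[:,0]<118)&(q[:,2]>71)&(q[:,2]<185)]
        i=np.argsort(-q[:,0]);print(n,len(q));
        for lo in range(0,118,10):
            k=q[(q[:,0]>=lo)&(q[:,0]<lo+10)]
            if len(k)>3:print("  s",lo,len(k),"z",np.percentile(k[:,2],[5,50,95]).round(0))
        if tag:cv2.imwrite(f"pics/{n}{tag}.png",cv2.resize(p["frame"][110:270,180:340],(560,560),interpolation=2)[...,::-1])
E
python3 -c "
from h import *;st();lid()"
```

```text
t 3.25 s -16.0 v 0.0 tipz 162.6 F(u,v,z) [-0.9  0.5 -0.1] w -0.1 toolx az 145.2 tooly [0.57 0.82] z [-0.006  0.001 -1.   ]
scene 321
  s 0 64 z [ 73.  87. 102.]
  s 10 76 z [107. 122. 154.]
  s 20 87 z [137. 154. 170.]
  s 30 18 z [167. 170. 173.]
  s 100 26 z [79. 82. 83.]
  s 110 44 z [80. 82. 84.]
top 103
  s 0 40 z [83. 91. 99.]
  s 20 24 z [162. 168. 171.]
  s 30 10 z [168. 169. 170.]
```

{"api": "play_rows", "payload": {
  "increments": [
    [-1,-1.5,0,-0.2,0],
    [-1,-1.2,0,0,0],
    [-1,-0.6,0,0,0],
    [-1,-0.6,0,0.2,0],
    [-1,-0.6,0,0.25,0],
    [-1,-0.5,0,0.25,0],
    [-1,-0.5,0,0.3,0],
    [-1,0,0,0,0]
  ]
}}

```text
time: 4.35
ee_pos: [570.9, -17.4, 167.7]
orientation: [-0.939, -2.997, 0.0]
force: [-0.2, 0.9, -0.1]
gripper_width: -0.1
finger_force: 0.0
```

```bash
python3 -c "
from h import *;st();lid()"
```

```text
t 4.35 s 41.4 v 0.8 tipz 156.7 F(u,v,z) [-0.7  0.6 -0.1] w -0.1 toolx az 145.2 tooly [0.57 0.82] z [-0.001  0.    -1.   ]
scene 316
  s 0 58 z [ 74.  89. 101.]
  s 10 79 z [107. 122. 153.]
  s 20 84 z [139. 156. 170.]
  s 30 10 z [166. 170. 172.]
  s 100 28 z [79. 82. 84.]
  s 110 44 z [80. 82. 85.]
top 63
  s 20 47 z [152. 164. 170.]
  s 30 9 z [167. 170. 171.]
  s 110 7 z [80. 81. 83.]
```

```bash
python3 -c "
from h import *
ims=[]
for n in('scene','top'):
    f=env.grab_frame(n)['frame'];ims.append(cv2.resize(f[100:260,180:340],(400,400),interpolation=2))
cv2.imwrite('pics/c1.png',np.hstack(ims)[...,::-1]);st()"
```

```text
t 4.55 s 41.3 v 1.1 tipz 157.3 F(u,v,z) [ 0.4 -0.3  0.7] w 0.0 toolx az 145.2 tooly [0.57 0.82] z [ 0.  0. -1.]
```

View pics/c1.png

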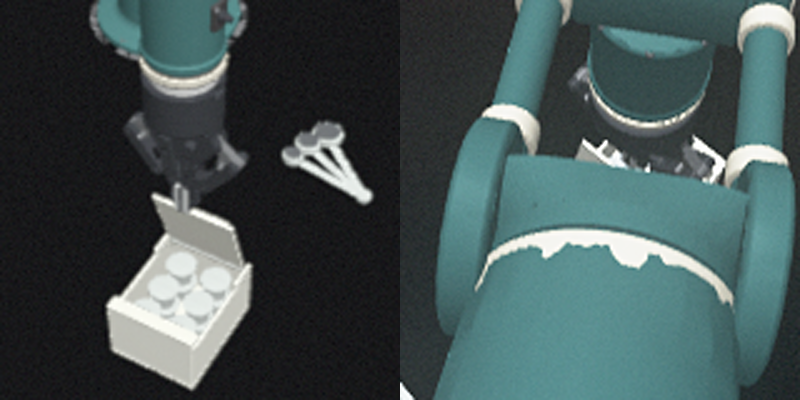

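```bash
python3 -c "
from h import *
p=env.grab_frame('scene');w=cloud(p)
for r in range(168,194,2):
    print(r,[(int((w[r,c,:2]-C)@U+58),int((w[r,c,:2]-C)@V),int(w[r,c,2])) if w[r,c,2]==w[r,c,2] else None for c in range(244,264,2)])
st()"
```

```text
168 [(54, -18, 243), (52, -14, 242), (52, -8, 246), (53, -2, 250), (59, 6, 259), (59, 12, 262), (56, 16, 262), (46, 15, 253), (34, 14, 242), (34, 20, 244)]
170 [(-140, -144, 0), (53, -13, 237), (51, -8, 238), (52, -3, 241), (46, 0, 237), (54, 9, 249), (57, 16, 256), (43, 14, 243), (42, 19, 244), (39, 23, 243)]
172 [(-133, -140, 0), (-134, -133, 1), (54, -7, 234), (52, -3, 235), (51, 1, 236), (52, 8, 241), (52, 13, 243), (47, 16, 241), (51, 23, 247), (54, 31, 253)]
174 [(-123, -134, 2), None, (48, -11, 220), (51, -3, 227), (51, 2, 230), (55, 10, 237), (51, 13, 236), (48, 16, 234), (53, 25, 243), (52, 30, 245)]
176 [(-116, -129, 2), (-121, -126, 0), (47, -12, 211), (52, -3, 220), (53, 2, 224), (47, 5, 220), (49, 11, 225), (39, 11, 217), (54, 26, 238), (53, 30, 239)]
178 [(-107, -124, 3), (-111, -119, 2), (48, -11, 205), (51, -4, 212), (51, 1, 215), (51, 7, 218), (48, 11, 217), (44, 14, 215), (-136, -82, 0), (-139, -77, -1)]
180 [(31, -35, 170), (28, -30, 170), (15, -32, 156), (52, -3, 206), (51, 1, 208), (52, 8, 213), (49, 11, 211), (43, 14, 207), (-125, -76, 3), (-133, -74, -2)]
182 [
[... 352 characters left out ...]
 -29, 140), (22, -22, 145), (25, -14, 152), (26, -8, 157), (30, 0, 165), (31, 6, 169), (29, 11, 170), (12, 7, 152)]
188 [(-74, -105, -1), (14, -40, 120), (17, -32, 128), (17, -25, 131), (20, -17, 138), (21, -11, 143), (25, -2, 151), (26, 3, 155), (28, 11, 162), (29, 17, 166)]
190 [(-65, -99, 1), (9, -43, 105), (13, -35, 113), (13, -28, 118), (16, -20, 124), (17, -13, 130), (20, -5, 137), (22, 1, 143), (23, 8, 148), (24, 14, 152)]
192 [(-59, -95, 1), (-65, -92, -2), (7, -38, 98), (9, -31, 104), (8, -25, 105), (15, -15, 118), (16, -7, 124), (16, -1, 127), (19, 6, 135), (19, 11, 138)]
t 4.6 s 41.3 v 1.1 tipz 157.4 F(u,v,z) [ 0.1 -0.9  0.7] w -0.1 toolx az 145.2 tooly [0.57 0.82] z [ 0. -0. -1.]
```

{"api": "play_rows", "payload": {
  "increments": [
    [-1,3,0,0,0],
    [-1,3,0,0,0],
    [-1,0,0,0,0]
  ]
}}

```text
time: 4.97
ee_pos: [520.2, 17.9, 168.2]
orientation: [-0.936, -2.998, -0.0]
force: [1.4, 1.0, 0.8]
gripper_width: 0.0
finger_force: 0.0
```

```bash
python3 -c "
from h import *
p=env.grab_frame('scene');w=cloud(p)
s=(w[...,:2]-C)@U+58;v=(w[...,:2]-C)@V;m=(abs(v)<18)&(abs(s+8)<22)&(w[...,2]>140)&(w[...,2]<230)
for r in np.unique(np.nonzero(m)[0]): print(r,m[r].sum(),np.round([np.median(s[r][m[r]]),np.median(v[r][m[r]]),np.median(w[r,:,2][m[r]])]))
cv2.imwrite('pics/c2.png',cv2.resize(p['frame'][130:210,200:320],(720,480),interpolation=2)[...,::-1])
st()
st0=env.sense();q=env.grab_frame('wrist');print(q['camera_matrix'],np.round(q['mount'],3).tolist(),[k for k in q])
np.savez('wr',f=q['frame'],z=q['range_z'])
W=cv2.resize(q['frame'],(512,384));cv2.imwrite('pics/w2.png',W[...,::-1])
"
```

```text
158 3 [-14.  -3. 226.]
159 5 [-13.  -4. 225.]
160 10 [-11.   2. 223.]
161 12 [-13.   5. 221.]
162 12 [-13.   6. 217.]
163 12 [-11.   5. 214.]
164 12 [-14.   5. 210.]
165 11 [-11.   7. 208.]
166 9 [ -9.   7. 205.]
167 8 [-11.   5. 201.]
168 7 [-11.   3. 196.]
169 4 [ -9.   6. 195.]
170 1 [-10.   7. 192.]
182 1 [ 12. -16. 155.]
183 2 [ 12. -12. 153.]
184 2 [ 12.  -6. 153.]
185 2 [ 12.   3. 154.]
186 1 [ 12.  11. 154.]
187 2 [ 12.  15. 153.]
t 5.03 s -18.9 v 1.1 tipz 157.5 F(u,v,z) [-0.4  0.1  1. ] w 0.2 toolx az 145.3 tooly [0.57 0.82] z [ 0.001 -0.    -1.   ]
[[297.31863964   0.         256.45615776]
 [  0.         297.31863964 189.87625121]
 [  0.           0.           1.        ]] [[0.001, 0.946, 0.325, 84.593], [1.0, -0.001, 0.0, -0.518], [0.001, 0.325, -0.946, -163.827], [0.0, 0.0, 0.0, 1.0]] ['frame', 'range_z', 'camera_matrix', 'mount', 'shot']
```

View pics/c2.png

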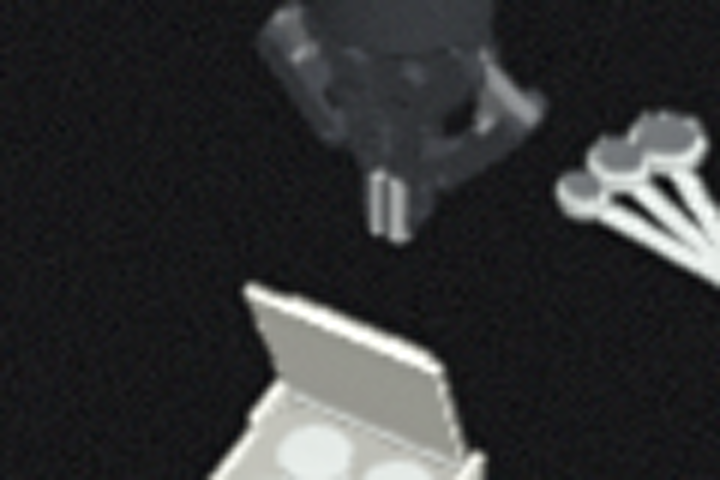

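View pics/w2.png

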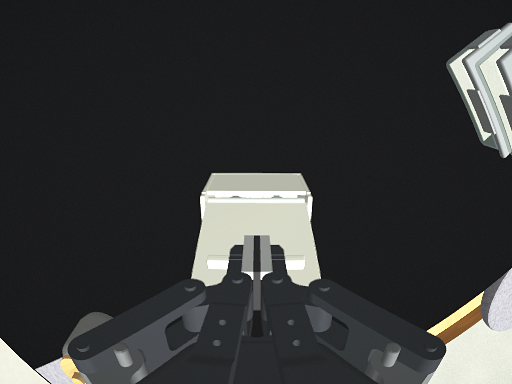

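```bash
cat >> h.py <<'E'
def wcloud():
    s=env.sense();q=env.grab_frame('wrist');K=q['camera_matrix'];M=np.array(q['mount']);z=q['range_z'];v,u=np.indices(z.shape)
    a=np.stack([(u-K[0,2])/K[0,0],(v-K[1,2])/K[1,1]],-1);t=np.linalg.norm(a,axis=-1)+1e-9
    k=np.tan(t)/t*z;c=np.stack([a[...,0]*k,-a[...,1]*k,-z],-1)
    w=(c@M[:3,:3].T+M[:3,3]);tool=w.copy();w=w@R.from_rotvec(s['orientation']).as_matrix().T+s['ee_pos'];w[z==0]=np.nan
    d=w[...,:2]-C;return q,tool,np.dstack([d@U+58,d@V,w[...,2]])
E
python3 -c "
from h import *
q,t,w=wcloud()
for c,r in((256,182),(220,182),(290,182),(230,230),(290,230),(256,176),(215,263),(295,263),(256,238),(250,245),(262,245),(256,100),(400,150),(100,100)): print((c,r),w[r,c].round(0),t[r,c].round(0))
"
```

```text
(256, 182) [-11.   0.  41.] [ -7.  -1. 128.]
(220, 182) [-11. -37.  40.] [ -7. -38. 128.]
(290, 182) [-11.  35.  41.] [ -7.  34. 128.]
(230, 230) [  8. -21. 113.] [-26. -22.  56.]
(290, 230) [  8.  28. 113.] [-26.  27.  56.]
(256, 176) [-11.   0.  18.] [ -7.  -1. 151.]
(215, 263) [ 14. -29. 154.] [-32. -30.  14.]
(295, 263) [ 15.  28. 153.] [-33.  27.  16.]
(256, 238) [-30.   0. 197.] [ 12.  -1. -28.]
(250, 245) [-30.  -3. 204.] [ 12.  -4. -36.]
(262, 245) [-30.   3. 204.] [ 12.   2. -35.]
(256, 100) [-93.  -0.   1.] [ 75.  -1. 167.]
(400, 150) [-40. 178.  -1.] [ 22. 176. 170.]
(100, 100) [-103. -189.   -0.] [  85. -190.  169.]
```

```bash
sed -i 's/\["ee_pos"\]\[2\]-11/["ee_pos"][2]+22/' h.py; grep -n "+22" h.py | head -3
python3 -c "
from h import *
q,t,w=wcloud()
for r in range(230,250,2): print(r,[tuple(int(x) for x in t[r,c]) for c in range(242,274,4)])
"
```

```text
14:    print("t",round(s["time"],2),"s",round(d@U+58,1),"v",round(d@V,1),"tipz",round(s["ee_pos"][2]+22,1),"F(u,v,z)",np.round([s["force"][:2]@U,s["force"][:2]@V,s["force"][2]],1),"w",round(s["gripper_width"],1),"toolx az",round(np.degrees(np.arctan2(m[1,0],m[0,0])),1),"tooly",m[:2,1].round(2),"z",m[:,2].round(3))
230 [(-25, -12, 54), (-25, -9, 54), (-25, -5, 54), (-25, -2, 55), (-25, 0, 54), (-25, 3, 55), (-25, 7, 55), (-25, 10, 55)]
232 [(-26, -12, 52), (-26, -9, 53), (-26, -5, 52), (-26, -2, 54), (-26, 0, 53), (-25, 3, 52), (-25, 7, 51), (-26, 10, 52)]
234 [(-27, -12, 52), (-27, -9, 51), (-26, -5, 50), (-26, -2, 50), (-26, 0, 50), (-26, 3, 50), (-27, 7, 51), (-27, 10, 51)]
236 [(-27, -12, 48), (11, -6, -25), (11, -3, -25), (12, -1, -26), (11, 0, -25), (11, 2, -25), (12, 4, -26), (-27, 10, 49)]
238 [(-28, -12, 45), (11, -5, -27), (12, -3, -28), (11, -1, -27), (11, 0, -27), (12, 2, -29), (11, 4, -27), (-28, 10, 46)]
240 [(-28, -12, 43), (11, -5, -30), (11, -3, -30), (11, -1, -30), (12, 0, -30), (12, 2, -30), (11, 4, -30), (-29, 10, 44)]
242 [(-29, -12, 42), (11, -5, -32), (11, -3, -31), (11, -1, -32), (11, 0, -31), (11, 2, -32), (11, 4, -31), (-29, 10, 41)]
244 [(-30, -11, 41), (11, -5, -33), (12, -3, -35), (11, -1, -33), (11, 0, -34), (11, 2, -34), (11, 4, -34), (-30, 10, 40)]
246 [(7, -8, -29), (11, -5, -36), (11, -3, -35), (11, -1, -36), (11, 0, -35), (11, 2, -36), (11, 4, -35), (11, 6, -35)]
248 [(7, -7, -31), (11, -5, -38), (11, -3, -37), (11, -1, -37), (11, 0, -38), (11, 2, -38), (11, 4, -38), (12, 5, -38)]
```

{"api": "play_rows", "payload": {
  "increments": [
    [-1,0,0,1.4,0],
    [-1,0,0,1.4,0],
    [-1,-1,0,0,0],
    [-1,-1,0,0,0],
    [-1,-0.6,0,0,0],
    [-1,-0.6,0,0,0],
    [-1,-0.6,0,0.2,0],
    [-1,-0.5,0,0.2,0],
    [-1,0,0,0,0]
  ]
}}

```text
time: 6.3
ee_pos: [557.1, -7.7, 135.9]
orientation: [-0.939, -2.998, 0.0]
force: [0.4, 0.3, -0.1]
gripper_width: -0.0
finger_force: 0.0
```

```bash
python3 -c "
from h import *;st();lid()"
```

```text
t 6.3 s 24.6 v 0.9 tipz 157.9 F(u,v,z) [ 0.2  0.5 -0.1] w -0.0 toolx az 145.2 tooly [0.57 0.82] z [-0. -0. -1.]
scene 252
  s 0 32 z [73. 81. 93.]
  s 10 32 z [ 96. 105. 115.]
  s 20 45 z [120. 133. 153.]
  s 30 38 z [138. 148. 165.]
  s 40 30 z [160. 165. 168.]
  s 100 27 z [80. 82. 84.]
  s 110 44 z [79. 82. 85.]
top 179
  s 0 43 z [ 82.  93. 100.]
  s 10 63 z [102. 111. 121.]
  s 20 36 z [123. 129. 152.]
  s 30 4 z [145. 146. 148.]
  s 100 15 z [79. 82. 83.]
  s 110 16 z [80. 82. 84.]
```

{"api": "play_rows", "payload": {
  "increments": [
    [-1,-0.7,0,0.2,0],
    [-1,-0.7,0,0.3,0],
    [-1,-0.5,0,0.3,0],
    [-1,-0.5,0,0.4,0],
    [-1,-0.4,0,0.3,0],
    [-1,-0.4,0,0.4,0],
    [-1,0,0,0,0]
  ]
}}

```text
time: 7.28
ee_pos: [583.3, -26.0, 116.7]
orientation: [-0.939, -2.998, 0.0]
force: [-0.4, -0.7, 0.2]
gripper_width: -0.0
finger_force: 0.0
```

```bash
sed -i 's/\["ee_pos"\]\[2\]+22/["ee_pos"][2]+24/' h.py;python3 -c "
from h import *;st();lid()"
```

```text
t 7.28 s 56.5 v 0.8 tipz 140.7 F(u,v,z) [ 0.  -0.8  0.2] w -0.0 toolx az 145.2 tooly [0.57 0.82] z [-0. -0. -1.]
scene 208
  s 0 7 z [78. 83. 85.]
  s 10 8 z [87. 92. 94.]
  s 20 8 z [ 96. 102. 104.]
  s 30 7 z [106. 112. 114.]
  s 40 12 z [117. 127. 137.]
  s 50 44 z [128. 133. 139.]
  s 60 19 z [133. 139. 184.]
  s 70 27 z [139. 143. 145.]
  s 100 29 z [79. 81. 83.]
  s 110 41 z [79. 82. 85.]
top 2
```

{"api": "play_rows", "payload": {
  "increments": [
    [-1,2.5,0,0,0],
    [-1,0,0,2,0],
    [-1,-0.15,0,0.4,0],
    [-1,-0.35,0,0.45,0],
    [-1,-0.35,0,0.45,0],
    [-1,-0.25,0,0.55,0],
    [-1,0,0,0,0]
  ]
}}

```text
time: 8.25
ee_pos: [572.2, -18.1, 78.5]
orientation: [0.939, 2.998, -0.0]
force: [-0.3, -0.4, -0.8]
gripper_width: 0.2
finger_force: 0.1
```

```bash
python3 -c "
from h import *;st();lid()"
```

```text
t 8.25 s 43.0 v 1.0 tipz 102.5 F(u,v,z) [-0.  -0.5 -0.8] w 0.2 toolx az 145.2 tooly [0.57 0.82] z [ 0. -0. -1.]
scene 505
  s 0 15 z [75. 79. 81.]
  s 10 19 z [79. 82. 85.]
  s 20 29 z [86. 88. 90.]
  s 30 41 z [ 90.  93. 158.]
  s 40 61 z [ 94.  99. 183.]
  s 50 115 z [100. 161. 181.]
  s 60 44 z [104. 114. 118.]
  s 70 40 z [109. 111. 115.]
  s 80 47 z [113. 116. 119.]
  s 90 10 z [115. 118. 119.]
  s 100 24 z [80. 83. 85.]
  s 110 50 z [79. 82. 85.]
top 113
  s 30 7 z [162. 171. 178.]
  s 80 44 z [112. 115. 118.]
  s 90 7 z [114. 117. 118.]
  s 100 21 z [80. 82. 84.]
  s 110 31 z [80. 81. 84.]
```

{"api": "play_rows", "payload": {
  "increments": [
    [-1,-0.2,0,0.5,0],
    [-1,-0.15,0,0.5,0],
    [-1,-0.1,0,0.5,0],
    [-1,-0.1,0,0.5,0],
    [-1,-0.05,0,0.4,0],
    [-1,0,0,0,0]
  ]
}}

```text
time: 9.1
ee_pos: [576.2, -21.1, 54.1]
orientation: [-0.938, -2.997, 0.0]
force: [1.3, -0.5, 0.9]
gripper_width: -0.2
finger_force: 0.3
```

```bash
python3 -c "
from h import *;st();lid()"
```

```text
t 9.1 s 47.9 v 0.8 tipz 78.1 F(u,v,z) [1.3 0.3 0.9] w -0.2 toolx az 145.2 tooly [0.57 0.82] z [-0.001  0.    -1.   ]
scene 690
  s 0 21 z [72. 74. 76.]
  s 10 23 z [72. 75. 77.]
  s 20 26 z [72. 75. 77.]
  s 30 48 z [ 73.  75. 112.]
  s 40 72 z [ 73.  76. 182.]
  s 50 174 z [ 74. 146. 181.]
  s 60 90 z [ 75. 123. 176.]
  s 70 44 z [74. 78. 86.]
  s 80 59 z [74. 76. 83.]
  s 90 52 z [74. 76. 79.]
  s 100 28 z [76. 81. 84.]
  s 110 42 z [79. 82. 84.]
top 69
  s 30 8 z [140. 153. 162.]
  s 100 23 z [75. 82. 86.]
  s 110 34 z [79. 81. 84.]
```

{"api": "play_rows", "payload": {
  "increments": [
    [-1,0,0,0.2,0],
    [-1,0,0,0.15,0],
    [-1,0,0,0.1,0],
    [-1,0,0,0,0]
  ]
}}

```text
time: 9.7
ee_pos: [577.4, -21.5, 52.0]
orientation: [0.938, 2.997, -0.0]
force: [-2.8, -0.5, 10.3]
gripper_width: 0.2
finger_force: 4.9
```

```bash
python3 -c "
from h import *;st();st()"
```

```text
t 9.7 s 49.1 v 1.1 tipz 76.0 F(u,v,z) [-2.  -2.  10.3] w 0.2 toolx az 145.2 tooly [0.57 0.82] z [ 0.001 -0.001 -1.   ]
t 9.7 s 49.1 v 1.1 tipz 76.0 F(u,v,z) [-2.  -2.  10.3] w 0.2 toolx az 145.2 tooly [0.57 0.82] z [ 0.001 -0.001 -1.   ]
```

{"api": "play_rows", "payload": {
  "increments": [
    [-1,-0.4,0,-0.05,0],
    [-1,-0.5,0,0,0],
    [-1,-0.5,0,0,0],
    [-1,-0.3,0,0,0],
    [-1,0,0,0,0]
  ]
}}

```text
time: 10.32
ee_pos: [590.0, -30.2, 51.8]
orientation: [-0.939, -2.996, -0.001]
force: [-4.5, 2.8, 10.7]
gripper_width: 0.1
finger_force: 4.9
```

```bash
python3 -c "
from h import *;st();lid()"
```

```text
t 10.32 s 64.5 v 1.2 tipz 75.8 F(u,v,z) [-5.3 -0.2 10.7] w 0.1 toolx az 145.2 tooly [0.57 0.82] z [-0.002  0.001 -1.   ]
scene 619
  s 10 17 z [71. 75. 78.]
  s 20 22 z [73. 75. 76.]
  s 30 23 z [72. 74. 76.]
  s 40 34 z [72. 74. 77.]
  s 50 56 z [ 71.  74. 178.]
  s 60 95 z [ 72.  76. 179.]
  s 70 199 z [ 72. 141. 181.]
  s 80 30 z [71. 74. 82.]
  s 90 67 z [72. 76. 85.]
  s 100 26 z [79. 83. 85.]
  s 110 48 z [79. 82. 85.]
top 2
```

{"api": "play_rows", "payload": {
  "increments": [
    [-1,-0.3,0,-0.1,0],
    [-1,-0.4,0,0,0],
    [-1,-0.3,0,0,0],
    [-1,-0.2,0,0,0],
    [-1,0,0,0,0]
  ]
}}

```text
time: 11.05
ee_pos: [600.0, -37.2, 52.1]
orientation: [-0.938, -2.997, -0.001]
force: [-3.1, 1.8, 5.4]
gripper_width: 0.3
finger_force: 2.7
```

```bash
cat >> h.py <<'E'
def see(tag):
    p=env.grab_frame('scene');w=cloud(p);d=w[...,:2]-C;s=d@U+58;v=d@V;z=w[...,2]
    m=(abs(s-62)<90)&(abs(v)<70)&(z>77)&(z<88)&(s>98); q=w[m][:,:2].astype(np.float32)
    print("lip rect",[np.round(x,1) for x in cv2.minAreaRect(q)], "front s pct",np.percentile(s[m],[2,50,98]).round(1))
    m=(abs(v)>20)&(abs(v)<34)&(z>80)&(z<90)&(s>60)&(s<103);print("rib s",np.percentile(s[m],[10,50,90]).round(1) if m.sum()>3 else m.sum())
    m=(abs(v)<40)&(z>71)&(z<78)&(s<60);print("lid rear s",np.percentile(s[m],[0,1,3]).round(1))
    q,t,ww=wcloud();m=(abs(ww[...,1])>20)&(abs(ww[...,1])<34)&(ww[...,2]>81)&(ww[...,2]<90)&(ww[...,0]<102)&(ww[...,0]>60)
    print("wrist rib s",np.percentile(ww[...,0][m],[5,50,95]).round(1) if m.sum()>3 else m.sum())
    m=(abs(ww[...,1])<34)&(ww[...,2]>78)&(ww[...,0]>103)&(ww[...,2]<86);print("wrist lip s",np.percentile(ww[...,0][m],[1,5,50]).round(1) if m.sum()>3 else m.sum())
    cv2.imwrite(f'pics/{tag}.png',np.hstack([cv2.resize(p['frame'][140:260,190:310],(400,400),interpolation=2),cv2.resize(q['frame'][130:290,176:336],(400,400),interpolation=2)])[...,::-1])
E
python3 -c "
from h import *;st();see('c3')"
```

```text
t 11.05 s 76.7 v 1.2 tipz 76.1 F(u,v,z) [-3.6 -0.3  5.4] w 0.3 toolx az 145.2 tooly [0.57 0.82] z [-0.001  0.001 -1.   ]
lip rect [array([628. , -58.2]), array([104.3,  22.3]), np.float64(54.7)] front s pct [104.7 114.5 121.9]
rib s [89.4 92.5 95.7]
lid rear s [-1429.9 -1428.5   -33.5]
wrist rib s [87.  88.6 92.3]
wrist lip s [112.5 113.1 115.7]
```

View pics/c3.png

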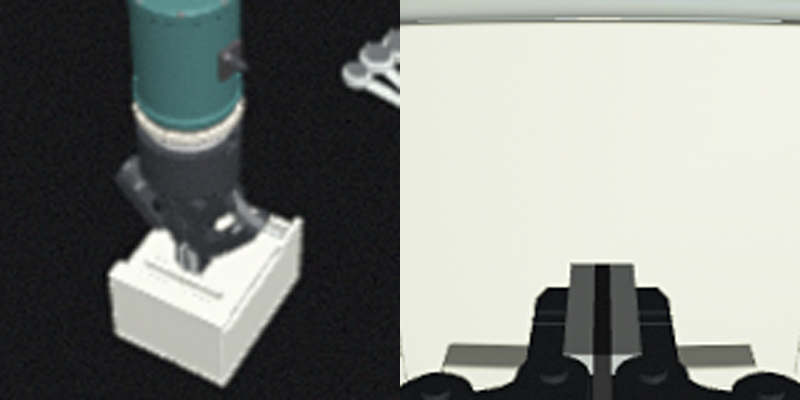

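{"api": "play_rows", "payload": {
  "increments": [
    [-1,-0.2,0,0,0],
    [-1,-0.2,0,0,0],
    [-1,0,0,0,0]
  ]
}}

```text
time: 11.52
ee_pos: [601.5, -38.4, 51.7]
orientation: [-0.938, -2.993, -0.002]
force: [-7.2, 4.1, 6.8]
gripper_width: 0.0
finger_force: 5.6
```

```bash
python3 -c "
from h import *;st();see('c4')"
```

```text
t 11.53 s 78.6 v 1.0 tipz 75.7 F(u,v,z) [-8.3 -0.7  6.8] w 0.0 toolx az 145.2 tooly [0.57 0.82] z [-0.005  0.003 -1.   ]
lip rect [array([628.1, -58.5]), array([104.4,  23.1]), np.float64(55.7)] front s pct [106.2 115.4 122.5]
rib s [90.3 94.4 96.2]
lid rear s [-1439.5 -1426.9   -31.9]
wrist rib s [88.2 89.9 93.5]
wrist lip s [113.7 114.6 116.9]
```

```bash
python3 -c "
from h import *
def f(w):
    d=w[...,:2]-C;s=d@U+58;v=d@V;z=w[...,2]
    m=(abs(v)<60)&(z>77)&(z<88)&(s>98)&(s<140);q=w[m][:,:2].astype(np.float32)
    print([np.round(x,1) for x in cv2.minAreaRect(q)],np.percentile(s[m],[2,10,50,90,98]).round(1),np.percentile(v[m],[2,50,98]).round(1))
    m=(abs(v)<60)&(z>20)&(z<70)&(s>112)&(s<140);print('front wall s',np.percentile(s[m],[10,50,90]).round(1),m.sum())
f(np.load('scene.npz')['w'])
for i in range(2): f(cloud(env.grab_frame('scene')))
st()"
```

```text
[array([629., -59.]), array([105.4,  18.6]), np.float64(55.1)] [105.  107.1 114.4 120.7 121.7] [-48.4   1.6  50.4]
front wall s [118.9 120.2 121.6] 364
[array([628.2, -57.9]), array([103.9,  24.4]), np.float64(56.3)] [105.8 107.5 114.9 121.7 123.2] [-49.    2.   50.8]
front wall s [120.1 121.4 122.9] 368
[array([628.7, -59.2]), array([104.1,  25.6]), np.float64(59.8)] [106.1 107.8 115.5 121.8 123.2] [-48.6   1.6  49.6]
front wall s [119.9 121.6 122.7] 370
t 11.72 s 78.6 v 1.1 tipz 75.7 F(u,v,z) [-7.5  0.7  7.4] w -0.2 toolx az 145.2 tooly [0.57 0.82] z [-0.005  0.003 -1.   ]
```

{"api": "play_rows", "payload": {
  "increments": [
    [-1,0,0,-0.3,0],
    [-1,0,0,-0.5,0],
    [-1,0.2,0,-2,0],
    [-1,3,0,-4,0],
    [-1,6,0,-1,0],
    [-1,6,0,0,0],
    [-1,6,0,0,0],
    [-1,3,0,0,0],
    [-1,0,0,0,0]
  ]
}}

```text
time: 12.85
ee_pos: [405.0, 98.7, 131.4]
orientation: [0.934, 2.996, 0.002]
force: [1.0, -0.9, -0.0]
gripper_width: -0.0
finger_force: 0.0
```

```bash
python3 -c "
from h import *
st()
ims=[]
for n in('scene','top'):
    p=env.grab_frame(n);w=cloud(p);d=w[...,:2]-C;s=d@U+58;v=d@V;z=w[...,2]
    print(n)
    for nm,m in (('rib',(abs(v)<30)&(z>81)&(z<90)&(s>60)&(s<102)),('lip',(abs(v)<45)&(z>79)&(z<88)&(s>102)&(s<135)),('lid rear',(abs(v)<40)&(z>71)&(z<78)&(s>-30)&(s<70)),('rear wall',(abs(v)<40)&(z>55)&(z<69)&(s<30)&(s>-20)),('front wall',(abs(v)<45)&(z>20)&(z<70)&(s>112)&(s<140))):
        if m.sum()>5: print(nm,m.sum(),np.percentile(s[m],[1,10,50,90,99]).round(1),'z',np.median(z[m]).round(1))
    r,c=np.nonzero((abs(s-60)<75)&(abs(v)<60)&(z>10)); a,b=r.mean().astype(int),c.mean().astype(int)
    ims.append(cv2.resize(p['frame'][a-45:a+45,b-45:b+45],(400,400),interpolation=2))
cv2.imwrite('pics/c5.png',np.hstack(ims)[...,::-1])"
```

```text
t 12.85 s -161.1 v 1.5 tipz 155.4 F(u,v,z) [ 1.3 -0.1 -0. ] w -0.0 toolx az 145.4 tooly [0.57 0.82] z [ 0.004  0.    -1.   ]
scene
rib 64 [90.6 92.1 95.5 97.4 98.5] z 86.5
lip 192 [103.5 108.5 115.9 122.5 124.5] z 82.1
lid rear 442 [11.6 16.7 40.3 64.1 69.2] z 75.1
rear wall 75 [-8.  -5.5 -3.5 -1.5  5.2] z 61.4
front wall 306 [120.3 121.4 122.9 124.2 125.2] z 46.2
top
rib 74 [91.1 92.2 94.3 97.1 98.4] z 86.2
lip 254 [103.2 108.9 115.5 122.4 124.1] z 81.7
lid rear 796 [12.3 17.1 40.4 63.6 69.5] z 74.7
rear wall 169 [-6.  -5.4  5.3 13.  21.5] z 60.6
```

View pics/c5.png

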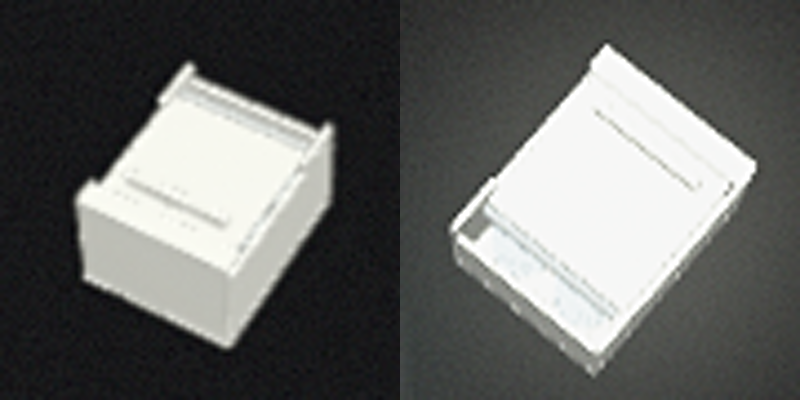

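```bash
python3 -c "
from h import *
print(env.close_job())"
```

```text
the job is handed in; nothing more can be done
None
```

The lid is folded flat, its edge is under the lip with the slide about 14 mm (fully home, within about 1 mm), and the fingers are clear. The caddy slipped roughly 1–3 mm along the push direction during the final push, and the job is handed in with no verdict returned.

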